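Hold a paint-bottle roller at half speed

ROBOT

A 6-joint arm with a two-finger parallel gripper is mounted at the origin on the work surface. World frame = base frame: x ahead of the robot, y to its left, z up, the work surface at z = 0. Lengths are in mm, angles in degrees, forces in N, time in s.
With the tool pointing down it reaches from about 300 to 850 mm from the base axis. Payload 4.2 kg.
Tool frame: the origin (TCP) lies midway between the tips of the shut fingers; the grasp point (between the pads) lies 19 mm behind it; z points along the fingers, y is the line along which they close (so a half turn about z gives the same grasp; the last joint's range is limited). The gripper opens to 91 mm and grips with 3 to 60 N. Pads are 32 mm wide; open, the fingers measure 118 mm over their backs; the gripper's body (76 mm by 178 mm) begins 60 mm behind the grasp point.
Start: joints at [-75, 18.312, 89.639, -0, 72.044, -1.146], TCP at [159.902, -552.336, 213.976] pointing down, gripper open.
Joint ranges: [-177.97, 177.97], [-48.28, 115.42], [12.27, 149.76], [-77.06, 257.06], [2.81, 150.46], [-146.56, 146.56]. Speed limits (degrees/s): [147.25, 147.25, 180, 180, 180, 180].

INTERFACE

Orientations are given as [roll, pitch, yaw] about the fixed x, y, z axes, in that order (R = Rz(yaw) Ry(pitch) Rx(roll)).
In Python, from workcell import env gives the robot as it stands.
- The arm moves only by the tool send_rows, never from a script. Its argument "steps" is a list that holds one entry, the list of rows, each a list of 5 numbers: the shift along the tool's x, y, z scaled (see below), then the turn about the tool's z scaled (see below), then the opening, from 0 (shut) to 1 (fully open). In form: [[[dx, dy, dz, yaw, fingers], ...]]. A call has 1 to 5 rows; each row shifts and turns the commanded pose from where the row before left it, along the tool's axes as they then stand; what a row does not reach is not made up. The controller multiplies each number of a shift by 0.04 m and each number of a turn by 0.12 rad. A row lasts 1/12 s, in which the tool goes at most 41.7 mm and 7.16 degrees, less where a joint would pass 70% of its speed; a pose out of reach is approached as far as the arm can. A call with a number of a shift or a turn outside -1 to 1 is refused whole. A call with a gripper value outside its range is refused whole. The fingers move at their own pace and stop on an object; "squeeze" is the grip in N (left out, the last holds). Time passes only in rows, so rows that do not move let the fingers close. It gives the time, the measured TCP pose, the force, the opening and the grip force at its end, in the units of the state.
- env.state(): the state, without advancing time (a new reading comes with each control period).
- env.grab_frame(name): name is "scene" or "top"; returns a dict with "pixels" (400x640x3 uint8, red, green, blue), "depth" (400x640 float32, mm along the optical axis (not along the pixel's ray), 0 where there is no reading), "intrinsics" (3x3 intrinsics, pixels), "dist" ([k1, k2, p1, p2, k3] as OpenCV has them; the pictures are not rectified), "cam_to_world" (4x4, takes a point from camera to world coordinates). Camera axes: x right, y down, z forward; pixel columns grow to the right and rows downward; lengths in mm; the calibration is good to about 2 mm. A picture is of the moment at which its call begins.
- env.job_done(): hands the job in; it is judged then, once.
The state is a dict: "time_s": time; "qpos": joint angles; "qvel": joint speeds; "effort": joint torques, N m; "ee_pos": TCP position; "ee_rot": TCP orientation; "force": force on the tool from outside, world axes, zero at the start; "torque": the same for the moment, N m; "gripper_width": finger opening in mm; "gripper_force": force on a finger pad.
Only numpy, scipy, OpenCV 4.12 (cv2) and the standard library are available. Lean on these libraries where they do the work, as an engineer would, in place of code of your own. Each camera call takes 0.05 s, during which the arm holds its last target. There are 200 camera calls.

TASK

Get the paint bottle mixing on the bench roller: push the size slide all the way to its end stop at the bottle, and only then press the rectangular run key with the gripper's fingertips about half way down (10 mm of its 20 mm) and keep it held there; the program finishes while still holding the key at half way. Leave the round stop button unpressed and everything else on the bench where it is.

Things in the scene. Friction and masses are not known exactly. Their poses are not given: they have to be found in the camera images.
- mixer: bench roller for mixing paint bottles: flat white box 260 mm (its x) by 360 mm (its y), deck 45 mm above the table, fixed, turned up to 0.3 rad. Origin: centre of its underside; -x faces the robot, +y is left seen from the robot. Bottle on the far half; size slide at x = -15 mm; run key and stop button at the front (x = -85 mm, y = -95 and 95 mm), on either side
- slide_grip (a point): centre of the top of the size slide's black upright grip, 87 mm above the table, 30 mm (roller's x) by 16 mm (roller's y), free to be pinched across its 16 mm from the top down to 51 mm above the table. The deck is clear for 50 mm or more on both y sides except a 10 mm high stop block at each end of the track
- size_slide (a joint): travel of the size slide in m: the grip slides along the roller's +y, 0 = fully open (grip at roller y = -120 mm), 0.090 = end stop, gate just short of the bottle's cap (grip at y = -30 mm). It starts between 0 and 0.040, takes about 1.5 N plus a little with speed, and stays where it is left
- key_top (a point): centre of the top of the run key, the black rectangular key 46 mm (roller's x) by 66 mm (roller's y). Unpressed its top is 79 mm above the table, half way down 69 mm, fully down 59 mm
- run_key (a joint): how far the run key is pressed, in m: 0 = up, 0.020 = fully down, 0.010 = half way. It moves straight down against a spring: 3 N to start, 7 N half way, 11 N just before the bottom; it springs up when let go
- stop_top (a point): centre of the top of the stop button, a black round mushroom head 38 mm across on a grey block, 75 mm above the table. Not to be pressed
- stop_button (a joint): how far the stop button is pressed, in m: 0 = up, 0.006 = down
- glaze_pot: Bystander, to be left alone: small jar with a wide white lid, 36 mm across, 40 mm tall, standing on the roller's deck on the bottle side; origin centre of its foot
- bottle_a: Bystander, to be left alone: blue squeeze bottle of paint standing on the table right of the roller, 56 mm across, 145 mm tall; origin centre of its foot
- mug: Bystander, to be left alone: white mug, 84 mm across, 90 mm tall, on the table right of the roller; origin centre of its foot
- palette: Bystander, to be left alone: white round paint dish, 160 mm across, 16 mm tall, on the table left of the roller; origin centre of its foot
- bowl: Bystander, to be left alone: small blue bowl, 90 mm across, 45 mm tall, on the table left of the roller; origin centre of its foot
- brush: Bystander, to be left alone: broad flat paint brush 180 mm long lying on the table in front of the roller; origin under its middle
- bottle (a point): middle of the green paint bottle (fixed) that lies along y on the two rollers at roller x = 75 mm: 64 mm thick, y = -16 to +160 mm, cap towards -y, its top 125 mm above the table
- gate (a point): centre of the round steel gate, 56 mm across, 92 mm above the table, that moves with the slide: it stands 90 mm beyond the grip (roller's +x), joined to it by a flat arm 10 mm wide, 70 to 76 mm above the table. It closes towards the bottle's cap
- key_frame (a point): centre of the run key's grey frame, at the height of the frame's top, 55 mm above the table; the frame is 64 by 84 mm and does not move with the key. Unpressed the key stands 24 mm above it, half way down 14 mm, fully down 4 mm

How it is judged (in metres and radians):
On the way, in this order (a step that is already met when the one before it is completed fails the run):
1. the size slide is at its end stop (value of joint size_slide above 0.085 m), for 0.1 s.
2. the run key is held about half way down by the fingers (value of joint run_key between 0.0065 and 0.0135 m and contact force between the fingers and run_key above 2 N), for 0.3 s.
At the end, for the whole second after the job is handed in: the program has finished with the fingertips still holding the run key 6.5 to 13.5 mm down (more than 2 N between fingers and key), the size slide within 5 mm of its end stop, the stop button up (all of step 2 and value of joint size_slide above 0.085 m and value of joint stop_button below 0.002 m); the arm keeps its last pose, push and grip.
It fails at once if the run key is pressed more than 4 mm while the size slide is not at its end stop (not (value of joint size_slide above 0.085 m) and value of joint run_key above 0.004 m).
It fails at once if the stop button is pressed (value of joint stop_button above 0.003 m).
It fails at once if a bystander is moved more than 20 mm (distance of any of glaze_pot, bottle_a, mug, palette, bowl, brush from where it was at the start of the episode above 0.02 m).
It also fails if it takes over 38 s, if anything falls off the work surface, if the arm or the gripper's body presses on something with over 40 N, if the wrist force passes 120 N, or if a joint passes its speed limit or range.

## Working session

There is one attempt and no reset: what is moved stays moved. The work goes in short steps, Python scripts to look and compute and a tool call to move; the robot and the scene stay as the last step left them, time stands still between calls to the robot, and variables do not carry over. Pictures are saved under pics/ and viewed, at most 10 in all, crops included, and the job is handed in when it is done.

Besides the shell and the picture viewer there is one more tool, called after "Request:" by a JSON object that holds its "op" and its "data", one argument or row to a line. send_rows: Moves the arm, as the interface text tells. Shifts and turns lie within -1 to 1; 1 stands for 0.04 m of shift or 0.12 rad of turn. Its arguments: {"type":"object","properties":{"steps":{"type":"array"},"squeeze":{"type":"number"}},"required":["steps"]}

```bash
mkdir -p pics; cat > h.py <<'E'
import numpy as np, cv2
from workcell import env
def grab(n):
    f=env.grab_frame(n); return f
def ray(f,u,v,z):
    K=np.array(f["intrinsics"]);T=np.array(f["cam_to_world"])
    p=cv2.undistortPoints(np.array([[[u,v]]],float),K,np.array(f["dist"]))[0,0]
    d=T[:3,:3]@[p[0],p[1],1];o=T[:3,3]
    return o+d*(z-o[2])/d[2]
def cloud(f):
    K=np.array(f["intrinsics"]);T=np.array(f["cam_to_world"])
    D=f["depth"];h,w=D.shape
    g=np.stack(np.meshgrid(np.arange(w),np.arange(h)),-1).reshape(-1,1,2).astype(float)
    p=cv2.undistortPoints(g,K,np.array(f["dist"]))[:,0]
    P=np.c_[p,np.ones(len(p))]*D.reshape(-1,1)
    return (P@T[:3,:3].T+T[:3,3]).reshape(h,w,3)
E
python3 - <<'E'
from h import *
for n in("top","scene"):
    f=grab(n);cv2.imwrite(f"pics/{n}0.png",f["pixels"][...,::-1]);np.save(f"{n}.npy",f,allow_pickle=True)
    print(n,np.round(f["cam_to_world"],2))
print(env.state())
E
```

```text
top [[-0.0000e+00 -9.9000e-01  1.7000e-01  4.3924e+02]
 [-1.0000e+00  0.0000e+00 -1.0000e-02  5.2700e+01]
 [ 1.0000e-02 -1.7000e-01 -9.9000e-01  9.1912e+02]
 [ 0.0000e+00  0.0000e+00  0.0000e+00  1.0000e+00]]
scene [[ 2.60000e-01  8.00000e-01 -5.30000e-01  1.10592e+03]
 [ 9.70000e-01 -2.10000e-01  1.50000e-01 -1.02880e+02]
 [ 1.00000e-02 -5.60000e-01 -8.30000e-01  9.28670e+02]
 [ 0.00000e+00  0.00000e+00  0.00000e+00  1.00000e+00]]
{'time_s': 0.1, 'qpos': array([-7.49995244e+01,  1.83495203e+01,  8.96947414e+01, -8.23515209e-04,
        7.20426921e+01, -1.14546882e+00]), 'qvel': array([ 0.01206198, -0.02185648, -0.26302191,  0.06522629,  0.0244377 ,
        0.05173492]), 'effort': array([ 3.06650727e-04, -4.13332987e+01, -2.32510167e+01,  7.29508116e-02,
        4.22026694e-02, -4.36060225e-05]), 'ee_pos': array([ 159.79518788, -551.93047901,  213.22055035]), 'ee_rot': array([-1.79913048e+02, -9.55426028e-04,  1.61461982e+01]), 'force': array([0.34058256, 0.23645008, 0.54645009]), 'torque': array([-0.02436195, -0.00382825,  0.00919536]), 'gripper_force': 0.0, 'gripper_width': 90.93647628496359}
```

View pics/top0.png

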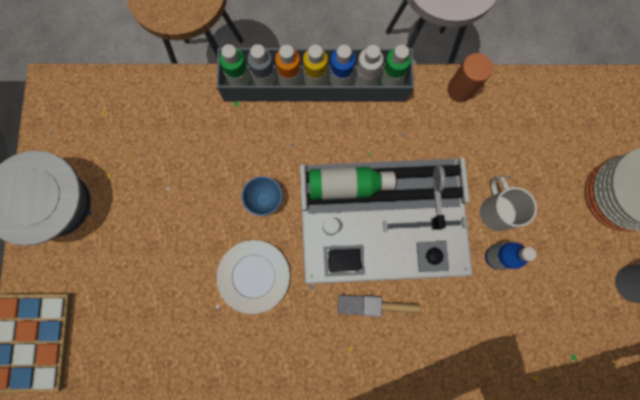

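View pics/scene0.png

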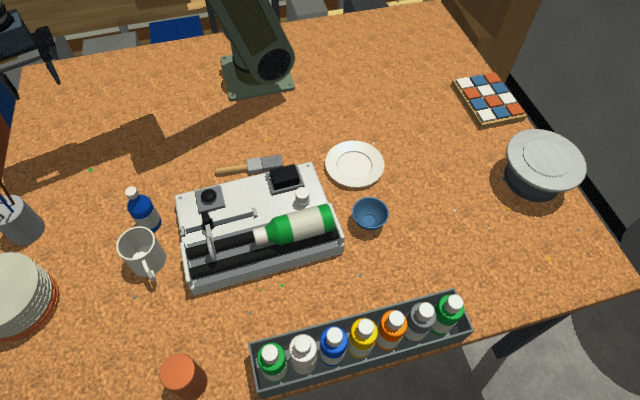

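The top view shows the run key at about (345,260) on the left, the stop button at (434,256), the slide grip at (438,222), and the gate at (438,178). The pot is at (332,226) and the blue bottle at (510,256). The scene view agrees.

```bash
cat > m.py <<'E'
from h import *
f=np.load("top.npy",allow_pickle=True).item()
C=cloud(f);im=f["pixels"];hsv=cv2.cvtColor(im,cv2.COLOR_RGB2HSV)
dark=(hsv[...,2]<60)
def blob(mask,x0,x1,y0,y1,z,name):
    m=np.zeros(mask.shape,np.uint8);m[y0:y1,x0:x1]=mask[y0:y1,x0:x1]
    n,l,s,c=cv2.connectedComponentsWithStats(m)
    i=1+np.argmax(s[1:,4]);r=cv2.minAreaRect(np.argwhere(l==i)[:,::-1].astype(np.float32))
    print(name,s[i],r,"world",ray(f,*r[0],z).round(1),"cloud",np.median(C[l==i],0).round(1))
blob(dark,325,366,245,275,79,"key")
blob(dark,422,446,244,270,75,"stop")
blob(dark,428,448,212,230,87,"grip")
# deck by height
Z=C[...,2]
m=(abs(Z-45)<6);m[:,:295]=0;m[:,475:]=0;m[:155]=0;m[285:]=0
w=C[m][:,:2].astype(np.float32);r=cv2.minAreaRect(w);print("deck",r)
for n,(u,v) in dict(bb=(527,254),bbl=(510,256),pot=(332,226),mug=(515,208),gate=(438,178)).items(): print(n,C[v-3:v+4,u-3:u+4].reshape(-1,3).max(0).round(),np.median(C[v-3:v+4,u-3:u+4].reshape(-1,3),0).round())
cv2.imwrite("pics/crop.png",cv2.resize(im[150:320,290:550,::-1],None,fx=3,fy=3,interpolation=cv2.INTER_CUBIC))
E
python3 m.py
```

```text
key [329 249  33  23 658] ((344.468994140625, 259.36248779296875), (21.371723175048828, 32.057579040527344), 85.42607879638672) world [469.5 -10.3  79. ] cloud [468.2  -9.5  79.4]
stop [426 247  17  18 230] ((434.300048828125, 255.6000518798828), (16.54690170288086, 16.099689483642578), 63.43495178222656) world [ 477.1 -197.2   75. ] cloud [ 476.5 -197.7   72.8]
grip [431 216  16  13 154] ((437.8000183105469, 222.6000213623047), (12.521980285644531, 14.310833930969238), 63.43495178222656) world [ 544.6 -204.4   87. ] cloud [ 545.8 -205.2   85.3]
deck ((559.0218505859375, -100.33100891113281), (260.8834228515625, 359.7640380859375), 2.675929307937622)
bb [ 483. -346.  150.] [ 477. -353.  146.]
bbl [ 481. -335.  114.] [ 475. -340.  105.]
pot [544.  21.  89.] [538.  15.  85.]
mug [ 595. -400.   29.] [ 587. -404.   13.]
gate [ 646. -203.  121.] [ 636. -204.  104.]
```

View pics/crop.png

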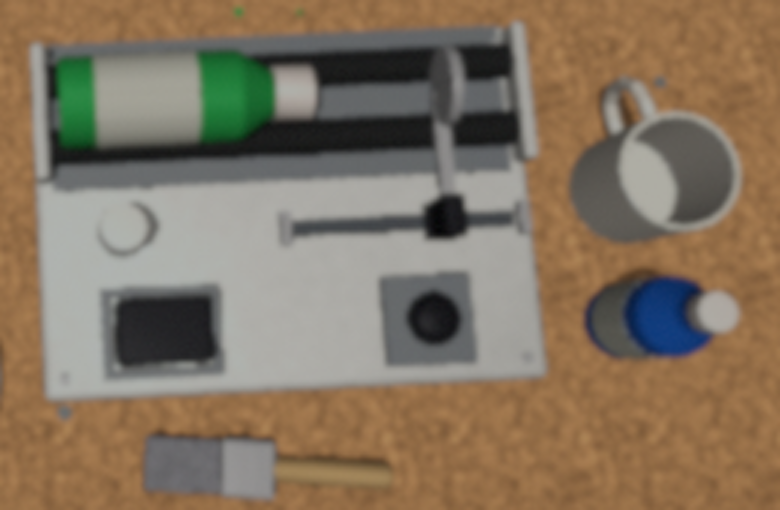

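Request:
{"op": "send_rows", "data": {
  "steps": [
    [[0,0,0,-1,0],[0,0,0,-1,0],[0,0,0,-1,0],[0,0,0,-1,0],[0,0,0,-1,0]]
  ],
  "squeeze": 20
}}

```text
time_s: 0.52
ee_pos: [159.8, -552.0, 213.5]
ee_rot: [-180.0, -0.0, 50.9]
force: [0.4, 1.3, -0.1]
gripper_width: 60.7
gripper_force: 0.0
```

Request:
{"op": "send_rows", "data": {
  "steps": [
    [[0,0,0,-1,0],[0,0,0,-1,0],[0,0,0,-1,0],[0,0,0,-1,0],[0,0,0,-1,0]]
  ]
}}

```text
time_s: 0.93
ee_pos: [159.8, -552.0, 213.4]
ee_rot: [-180.0, -0.1, 85.2]
force: [-0.3, 0.1, -0.0]
gripper_width: 27.4
gripper_force: 0.0
```

Request:
{"op": "send_rows", "data": {
  "steps": [
    [[0,0,0,-1,0],[0,0,0,-0.1,0],[0,0,0,0,0]]
  ]
}}

```text
time_s: 1.18
ee_pos: [159.9, -552.1, 213.6]
ee_rot: [-180.0, -0.0, 92.3]
force: [-0.1, -0.6, -0.2]
gripper_width: 7.3
gripper_force: 0.0
```

Request:
{"op": "send_rows", "data": {
  "steps": [
    [[0.52,0.71,0,0,0],[0.52,0.71,0,0,0],[0.52,0.71,0,0,0],[0.52,0.71,0,0,0],[0.52,0.71,0,0,0]]
  ]
}}

```text
time_s: 1.6
ee_pos: [298.2, -441.1, 213.9]
ee_rot: [-180.0, -0.0, 92.3]
force: [0.6, -0.3, -0.3]
gripper_width: 0.2
gripper_force: 0.0
```

Request:
{"op": "send_rows", "data": {
  "steps": [
    [[0.52,0.71,0,0,0],[0.52,0.71,0,0,0],[0.52,0.71,0,0,0],[0.52,0.71,0,0,0],[0.52,0.71,0,0,0]]
  ]
}}

```text
time_s: 2.02
ee_pos: [435.8, -331.0, 214.0]
ee_rot: [-180.0, 0.0, 92.3]
force: [0.1, -0.9, -0.4]
gripper_width: 0.5
gripper_force: 0.0
```

Request:
{"op": "send_rows", "data": {
  "steps": [
    [[0.52,0.71,0,0,0],[0.52,0.71,0,0,0],[0.52,0.71,0,0,0],[0.52,0.71,0,0,0],[0,0,0,0,0]]
  ]
}}

```text
time_s: 2.43
ee_pos: [549.0, -240.3, 213.4]
ee_rot: [179.8, -0.1, 92.6]
force: [-0.9, -0.3, 0.1]
gripper_width: 0.1
gripper_force: 0.0
```

Request:
{"op": "send_rows", "data": {
  "steps": [
    [[-0.12,0,0.8,0,0],[0,0,0.8,0,0],[0,0,0.7,0,0],[0,0,0,0,0]]
  ]
}}

```text
time_s: 2.77
ee_pos: [540.8, -247.5, 116.1]
ee_rot: [-179.4, -0.3, 92.3]
force: [-1.0, -0.5, -0.1]
gripper_width: 0.4
gripper_force: 0.0
```

```bash
python3 - <<'E'
from h import *
a=grab("scene")["pixels"][140:300,110:350,::-1];b=grab("top")["pixels"][140:300,300:540,::-1]
cv2.imwrite("pics/c1.png",cv2.resize(np.hstack([a,b]),None,fx=1.6,fy=1.6))
E
```

```text
(no output)
```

View pics/c1.png

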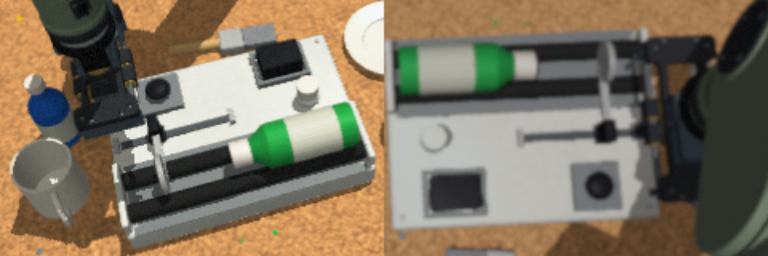

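The gripper hangs just right of the grip, clear of the bottle and mug. I'll go down next, then push.

Request:
{"op": "send_rows", "data": {
  "steps": [
    [[0,0,0.4,0,0],[0,0,0.4,0,0],[0,0,0.3,0,0],[0,0,0,0,0],[0,0,0,0,0]]
  ]
}}

```text
time_s: 3.28
ee_pos: [545.8, -249.7, 79.8]
ee_rot: [179.9, 0.1, 92.4]
force: [0.4, -0.1, -0.1]
gripper_width: 0.6
gripper_force: 0.0
```

Request:
{"op": "send_rows", "data": {
  "steps": [
    [[0,0,0.28,0,0],[0,0,0,0,0],[0.25,0,0,0,0],[0.25,0,0,0,0],[0.25,0,0,0,0]]
  ]
}}

```text
time_s: 3.7
ee_pos: [543.8, -218.6, 67.1]
ee_rot: [179.9, 0.1, 92.5]
force: [0.7, -1.6, -1.1]
gripper_width: 0.5
gripper_force: 1.0
```

Request:
{"op": "send_rows", "data": {
  "steps": [
    [[0.2,0,0,0,0],[0.2,0,0,0,0],[0.2,0,0,0,0],[0.2,0,0,0,0],[0.2,0,0,0,0]]
  ]
}}

```text
time_s: 4.12
ee_pos: [541.9, -178.3, 67.1]
ee_rot: [180.0, 0.0, 92.5]
force: [-0.6, -2.3, 1.0]
gripper_width: 0.2
gripper_force: 0.9
```

Request:
{"op": "send_rows", "data": {
  "steps": [
    [[0.12,0,0,0,0],[0.12,0,0,0,0],[0.12,0,0,0,0],[0.12,0,0,0,0],[0,0,0,0,0]]
  ]
}}

```text
time_s: 4.53
ee_pos: [540.8, -159.0, 66.7]
ee_rot: [-180.0, -0.0, 92.5]
force: [-0.0, -0.3, 0.2]
gripper_width: 0.2
gripper_force: 0.0
```

Request:
{"op": "send_rows", "data": {
  "steps": [
    [[0.06,0,0,0,0],[0.06,0,0,0,0],[0.06,0,0,0,0],[0.06,0,0,0,0]]
  ]
}}

```text
time_s: 4.87
ee_pos: [540.9, -157.5, 66.9]
ee_rot: [180.0, 0.8, 92.8]
force: [-2.6, -29.8, -2.9]
gripper_width: 0.5
gripper_force: 14.8
```

End stop reached: 30 N and no further motion. I'll back off, lift, and check.

Request:
{"op": "send_rows", "data": {
  "steps": [
    [[-0.15,0,0,0,0],[-0.3,0,0,0,0],[-0.3,0,-0.3,0,0],[0,0,-0.8,0,0],[0,0,-0.8,0,0]]
  ]
}}

```text
time_s: 5.28
ee_pos: [540.6, -180.7, 142.0]
ee_rot: [-179.8, -0.1, 92.4]
force: [1.0, -0.9, 0.0]
gripper_width: 0.4
gripper_force: 0.0
```

```bash
python3 - <<'E'
from h import *
a=grab("scene")["pixels"][140:300,110:350,::-1];b=grab("top")["pixels"][140:300,300:540,::-1]
cv2.imwrite("pics/c2.png",cv2.resize(np.hstack([a,b]),None,fx=1.6,fy=1.6))
print(env.state()["ee_pos"])
E
```

```text
[ 545.04293838 -181.77710109  147.74990545]
```

View pics/c2.png

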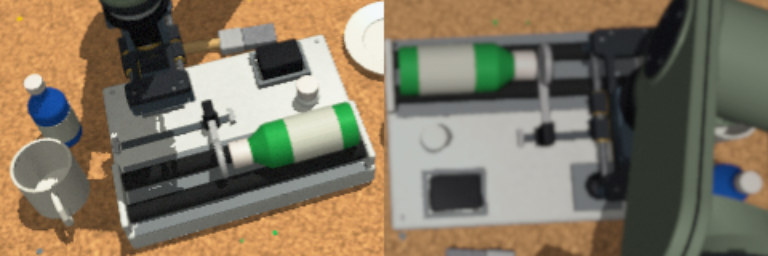

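The grip now stands at its left stop block, with the gate just short of the cap. Next I'll move above the key.

Request:
{"op": "send_rows", "data": {
  "steps": [
    [[0.62,-0.25,0,0,0],[0.62,-0.25,0,0,0],[0.62,-0.25,0,0,0],[0.62,-0.25,0,0,0],[0.62,-0.25,0,0,0]]
  ]
}}

```text
time_s: 5.8
ee_pos: [485.4, -57.6, 142.0]
ee_rot: [-179.9, -0.1, 92.4]
force: [0.7, 0.5, 0.4]
gripper_width: 0.6
gripper_force: 0.0
```

Request:
{"op": "send_rows", "data": {
  "steps": [
    [[0.62,-0.25,0,0,0],[0.62,-0.25,0.3,0,0],[0,0,0.4,0,0],[0,0,0.5,0,0],[0,0,0,0,0]]
  ]
}}

```text
time_s: 6.22
ee_pos: [461.3, -9.3, 91.5]
ee_rot: [-179.6, -0.1, 92.5]
force: [-0.5, 0.1, 0.1]
gripper_width: 0.6
gripper_force: 0.0
```

```bash
python3 - <<'E'
from h import *
a=grab("scene")["pixels"][140:300,110:350,::-1];b=grab("top")["pixels"][140:300,300:540,::-1]
cv2.imwrite("pics/c3.png",cv2.resize(np.hstack([a,b]),None,fx=1.6,fy=1.6))
s=env.state();print(s["ee_pos"],s["ee_rot"],s["force"])
E
```

```text
[463.87892462  -9.90692953  94.20090835] [-1.79871168e+02 -2.59109055e-02  9.24505661e+01] [-0.52072647 -0.65440574  0.99974884]
```

View pics/c3.png

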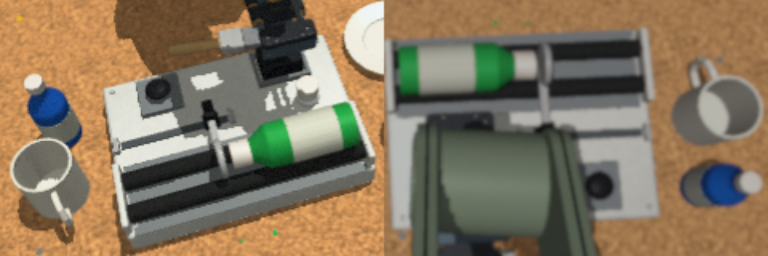

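The fingers are above the key and the slide is still at its end. I'll descend gently and watch the force.

Request:
{"op": "send_rows", "data": {
  "steps": [
    [[0,0.12,0.1,0,0],[0,0,0.15,0,0],[0,0,0,0,0],[0,0,0,0,0]]
  ]
}}

```text
time_s: 6.65
ee_pos: [469.3, -9.9, 84.7]
ee_rot: [-180.0, 0.0, 92.4]
force: [-0.0, -0.0, 0.2]
gripper_width: 0.4
gripper_force: 0.0
```

Request:
{"op": "send_rows", "data": {
  "steps": [
    [[0,0,0.1,0,0],[0,0,0.1,0,0],[0,0,0,0,0],[0,0,0,0,0]]
  ]
}}

```text
time_s: 6.98
ee_pos: [469.8, -9.8, 77.0]
ee_rot: [179.9, 0.0, 92.5]
force: [0.7, 0.5, 3.7]
gripper_width: 0.4
gripper_force: 1.7
```

Request:
{"op": "send_rows", "data": {
  "steps": [
    [[0,0,0.1,0,0],[0,0,0.1,0,0],[0,0,0,0,0],[0,0,0,0,0],[0,0,0,0,0]]
  ]
}}

```text
time_s: 7.4
ee_pos: [469.8, -9.9, 69.1]
ee_rot: [179.9, 0.0, 92.5]
force: [-0.4, -1.0, 5.7]
gripper_width: 0.1
gripper_force: 3.3
```

Request:
{"op": "send_rows", "data": {
  "steps": [
    [[0,0,0,0,0],[0,0,0,0,0],[0,0,0,0,0],[0,0,0,0,0],[0,0,0,0,0]]
  ]
}}

```text
time_s: 7.82
ee_pos: [469.8, -9.8, 69.2]
ee_rot: [179.9, 0.0, 92.5]
force: [0.5, -0.8, 6.5]
gripper_width: 0.3
gripper_force: 3.3
```

```bash
python3 - <<'E'
from h import *
for i in range(4):
    a=grab("scene");s=env.state();print(s["time_s"],s["ee_pos"],s["force"],s["gripper_force"])
E
```

```text
7.8667 [469.84186225  -9.85090721  69.2276587 ] [-0.05981063 -0.47945911  5.86500957] 3.2691411674022675
7.9167 [469.82833915  -9.8456367   69.21751273] [ 0.52758509 -1.05197778  6.81470486] 3.2690608128905296
7.9667 [469.82163862  -9.84014866  69.1918913 ] [-0.49708532 -0.46208053  6.31448002] 3.269585072994232
8.0167 [469.84180752  -9.83749658  69.23394317] [-0.31585369 -1.81257582  6.11570369] 3.2688821107149124
```

```bash
python3 -c "
from workcell import env
print(env.job_done())"
```

```text
the job is handed in; nothing more can be done
None
```

The job is handed in; no verdict came back. I pushed the size slide to its end stop and then pressed the run key about 9–10 mm (about 6.5 N), still held at the end; the stop button and the other items were left alone.

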